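# Snap the retaining cap onto the line-spool spindle

### The job

The green spool in the line station has lost its orange retaining cap: slide the station's clear door fully open by its black handle, fetch the loose orange cap from the shelf and press it straight down onto the stud of the spindle until it clicks, then keep pressing so that it sits fully home on the shoulder. Finish while still holding the cap and leaning firmly down on it with about 10 N, the door left open; do not let go. Leave the jar, float, spinner and headlamp where they are.

Things in the scene. Friction and masses are not known exactly. Their poses are not given: they have to be found in the camera images.
- case: line station: fixed grey case, 190 mm (its x) by 360 mm (its y), tracks up to 133 mm above the shelf; origin under its centre, x away from the robot at yaw 0. Two bays, each 176 by 171 mm inside: the +y one holds the green spool (100 mm across, top 69 mm above the shelf), its spindle uncapped; the -y one, under a fixed clear window, a yellow spool with its cap on. The clear door slides above
- door (a joint): clear sliding door, value in m: 0 when it covers the +y bay, 0.172 at the buffer, fully open, over the -y bay. It slides along the case's -y; it drags with about 2 N and stays where it is left. Panel 174 by 174 mm, 5 mm thick, its top 126 mm above the shelf
- door_handle (a point): middle of the grip bar of the door's black bow handle: a round bar 12 mm thick along the case's x, straight for 68 mm (92 mm over the bow), centred 147 mm above the shelf, 21 mm above the door panel; moves with the door (door shut: 124 mm to the +y side of the case's origin). It can be pinched from above across the case's y
- seat (a point): centre of the flat shoulder (21 mm across) of the uncapped spindle, on its axis, 71 mm above the shelf, 2 mm above the green spool, 89 mm to the +y side of the case's origin; axes as the case's. The cap's underside must come down on it
- spindle: the fixed steel spindle, same axis as seat, origin at shelf height. Above its shoulder stands the stud: a 12 mm steel core with a white split bulb 20 mm across (four sprung, rounded, slippery prongs), widest 9 mm above the shoulder, top 16 mm above it. The round top centres a cap that is up to about 3 mm off
- cap_center (a point): centre of the loose orange snap cap, half-way up: a ribbed cylinder 30 mm across, 40 mm tall, white dot on top, standing open end down on the shelf at any yaw; about 30 g. z is its own axis, up; its underside is 20 mm below this point. When home on the stud this point is 20 mm above seat
- cap: the same cap; origin at the centre of its underside, where a 22 mm bore narrows to a 15 mm rounded snap lip. The lip meets the bulb when the underside is 13 mm above the shoulder; resistance rises to about 14 N, then at about 6 mm above the shoulder it vanishes (the click): the bulb draws the cap down with up to 10 N until it is hard on the shoulder, and keeps it on
- jar: glass jar of lead weights with a steel lid, 62 mm across, 69 mm tall, origin under its centre; bystander
- float_center (a point): wooden float with a red band, 28 mm across, 38 mm tall plus a 12 mm white stem, standing upright; this point is 19 mm above its foot; bystander
- spinner: chrome spinner lure lying flat, about 105 mm long along its x and 20 mm wide, 8 mm high; bystander
- headlamp: grey plastic headlamp with a toggle switch on top, 50 by 74 mm and 58 mm tall, origin under its centre; bystander
There are look-alikes about, which are no part of the job. Leave any purple or turquoise look-alike of the cap alone.

How it is judged:
By the outcome, as a careful person would: the job done as asked, in the order asked, and still so for the second after the job is handed in, while the arm keeps its last pose, push and grip.
It also fails if it takes over 64 s, if anything falls off the work surface, if the arm or the gripper's body presses on something with over 40 N, if the wrist force passes 120 N, or if a joint passes its speed limit or range.

### The arm

A 6-joint arm with a two-finger parallel gripper is mounted at the origin on the work surface. World frame = base frame: x ahead of the robot, y to its left, z up, the work surface at z = 0. Lengths are in m, angles in rad, forces in N, time in s.
With the tool pointing down it reaches from about 0.3 to 0.95 m from the base axis. Payload 3.1 kg.
Tool frame: the origin (TCP) lies between the finger pads; the fingertips stand 25 mm ahead of it and the grasp point (between the pads) lies 6 mm ahead of it (env.tip_reach is the y of the fingertips in the tool frame, in m); y points along the fingers, z is the direction in which the jaws open and shut, and the axes are right-handed (so a half turn about y gives the same grasp; the last joint's range is limited). The gripper opens to 85 mm and grips with 20 to 120 N. Pads are 22 mm wide; open, the fingers measure 114 mm over their backs; the gripper's body (76 mm by 85 mm) begins 54 mm behind the grasp point. The pads swing forward as they close: fully open they stand 13 mm farther back than shut.
Start: joints at [1.23, 0.308, 1.634, -0, 1.2, -0.07], TCP at [0.167, 0.602, 0.256] pointing down, gripper open.
Joint ranges: [-3.06, 3.06], [-0.79, 1.96], [0.05, 2.63], [-1.19, 4.34], [0.05, 2.64], [-2.94, 2.94]. Speed limits (rad/s): [2.79, 2.79, 3.14, 3.14, 3.14, 3.14].

### API

Orientations are given as a 3x3 rotation matrix whose columns are the frame's x, y, z axes.
In Python, from bench import env, read_camera, camera_info, job_done, find_in, trace gives the robot as it stands.
- The arm moves only by the shell command python3 -m inch 'ROWS' [OPENING] [FORCE]. ROWS is JSON, a list of rows, each an object with "delta_pos": the shift along the tool's x, y, z in m, a list of three; "turn": the turn about the tool's y in rad. A call has 1 to 10 rows; each row is the pose to reach, as a shift and turn from the pose commanded when the call began, along the tool's axes at that moment; what a row does not reach only later rows make up. A row lasts 1/10 s, in which the tool goes at most 50 mm and 8.59 degrees, less where a joint would pass 70% of its speed; a pose out of reach is approached as far as the arm can. A call with a gripper value outside its range is refused whole. OPENING is the finger opening in m, from 0 to 0.0854, set as the call begins (- or left out, the last holds). The fingers move at their own pace and stop on an object; FORCE is the grip in N (left out, the last holds). Time passes only in rows, so rows that repeat a pose let the fingers close. It gives the time, the measured TCP pose, the force and the opening at its end, in the units of the state.
- env.state(): the state, without advancing time (a new reading comes with each control period).
- read_camera(name): name is "side" or "top"; returns the picture (480x640x3 uint8, red, green, blue); there is no depth.
- camera_info(name): a dict with "K" (3x3 intrinsics, pixels), "position" and "attitude" of the camera in the world. Camera axes: x right, y down, z forward; pixel columns grow to the right and rows downward; lengths in m; the calibration is good to about 2 mm. A picture is of the moment at which its call begins. camera_info takes no time and is no camera call.
- job_done(): hands the job in, once; it reports no verdict.
Trained networks look in the newest picture that a camera, given by its name, has taken for a name from the list of things; names that differ only in an ending like _2 or _b are one class to them, and where a whole thing is asked for, a point or a joint stands for the part that bears it (a point fixed in the world has none). Each returns a list of dicts, best first, with "p" (0 to 1); they miss things now and then, are a little off and sometimes report something else, mostly with a low value. They report only what shows in the picture. A call takes as long as a camera call. They do not tell look-alikes from the thing itself.
- find_in(label, camera): "extent" ([left, top, right, bottom] in pixels, round what is visible of it).
- trace(label, camera): "region" (480x640 bool, what is visible of it) and "extent" ([left, top, right, bottom] in pixels, round what is visible of it).
The state is a dict: "time": time; "joint_pos": joint angles; "qd": joint speeds; "joint_efforts": joint torques, N m; "ee_pos": TCP position; "eef_rot": TCP orientation; "wrist_force": force on the tool from outside, world axes, zero at the start; "wrist_torque": the same for the moment, N m; "finger_gap": finger opening in m.
Only numpy, scipy, OpenCV 4.12 (cv2) and the standard library are available. Lean on these libraries where they do the work, as an engineer would, in place of code of your own. Each camera call takes 0.05 s, during which the arm holds its last target. There are 200 camera calls.

## Working session

There is one attempt and no reset: what is moved stays moved. The work goes in short steps, Python scripts to look and compute and a shell command to move; the robot and the scene stay as the last step left them, time stands still between calls to the robot, and variables do not carry over. Pictures are saved under pics/ and viewed, about 8 in all and at most 12, crops included, and the job is handed in when it is done.

```bash
mkdir -p pics; ls; python3 - <<'E'
from bench import *
import cv2,numpy as np
for n in ("top","side"):
    cv2.imwrite(f"pics/{n}0.png",read_camera(n)[:,:,::-1]); print(n,camera_info(n))
    for l in ("case","door_handle","cap","spindle","jar","float_center","headlamp","spinner"):
        print(l,[(round(d["p"],2),[int(v) for v in d["extent"]]) for d in find_in(l,n)[:4]])
s=env.state();print(s["time"],s["ee_pos"],s["eef_rot"],s["finger_gap"],env.tip_reach)
E
```

```text
pics
top {'K': array([[499.61506221,   0.        , 317.7806326 ],
       [  0.        , 499.61506221, 235.15513174],
       [  0.        ,   0.        ,   1.        ]]), 'position': array([0.48150877, 0.03504941, 1.14291272]), 'attitude': array([[ 0.0126917 , -0.99429365,  0.10592008],
       [-0.99954441, -0.01551657, -0.02588852],
       [ 0.02738431, -0.10554326, -0.99403759]])}
case [(0.72, [171, 197, 359, 315])]
door_handle [(0.97, [180, 204, 279, 296])]
cap [(0.75, [456, 306, 479, 324]), (0.71, [482, 290, 499, 304]), (0.51, [454, 270, 471, 283])]
spindle [(0.18, [443, 173, 476, 202])]
jar [(0.56, [94, 262, 133, 294])]
float_center []
headlamp [(0.59, [441, 174, 476, 202])]
spinner [(0.47, [418, 285, 434, 306])]
side {'K': array([[545.3624661 ,   0.        , 321.87373422],
       [  0.        , 545.3624661 , 236.29931103],
       [  0.        ,   0.        ,   1.        ]]), 'position': array([ 0.54459829, -0.97514302,  0.95291399]), 'attitude': array([[ 0.99880014, -0.02702149,  0.04084266],
       [-0.04870638, -0.63490768,  0.77105119],
       [ 0.00509637, -0.77211533, -0.63546199]])}
case [(0.82, [244, 175, 347, 303]), (0.62, [255, 358, 281, 372])]
door_handle [(0.63, [266, 180, 337, 227])]
cap [(0.88, [280, 380, 299, 404]), (0.57, [260, 409, 276, 435])]
spindle [(0.2, [271, 159, 293, 178])]
jar [(0.63, [272, 159, 291, 177])]
float_center [(0.64, [319, 375, 331, 391]), (0.36, [272, 156, 293, 177])]
headlamp [(0.7, [371, 362, 399, 398])]
spinner [(0.5, [254, 359, 287, 372])]
0.9 [0.16721905 0.60223652 0.25629378] [[ 9.63570851e-01  8.65924408e-06  2.67453203e-01]
 [-2.67453203e-01  1.98698419e-05  9.63570850e-01]
 [ 3.02954232e-06 -1.00000000e+00  2.14619430e-05]] 0.0852580179513081 0.025
```

View pics/top0.png

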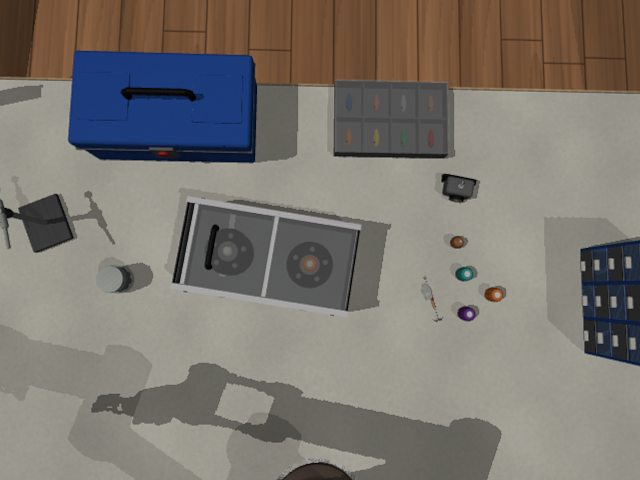

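View pics/side0.png

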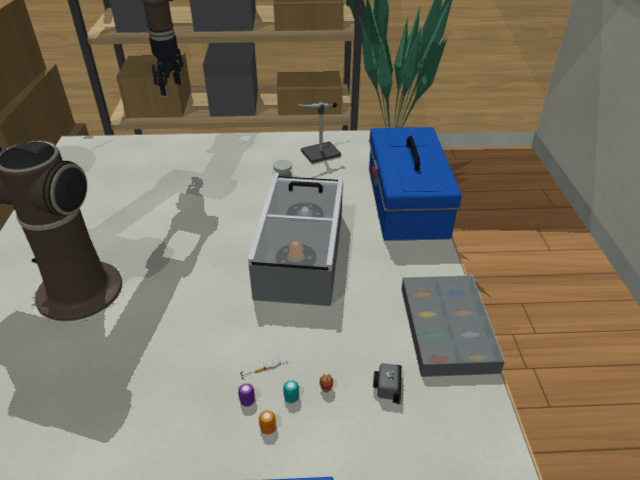

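The top view shows the orange cap at about (495,294), handle at (212,247), uncapped stud at (228,251), case corners about (188,198), (361,226), (347,315) and (173,290). In the side view, the cap is at (267,422), the handle at (305,186).

```bash
cat > h.py <<'E'
from bench import *
import cv2,numpy as np
def ray(n,u,v):
    c=camera_info(n); d=np.array(c["attitude"])@np.linalg.inv(c["K"])@[u,v,1]; return np.array(c["position"]),d
def onz(n,u,v,z):
    p,d=ray(n,u,v); return p+d*(z-p[2])/d[2]
def proj(n,P):
    c=camera_info(n); q=c["K"]@(np.array(c["attitude"]).T@(np.array(P)-c["position"])); return q[:2]/q[2]
def tri(a,b):
    A=[];B=[]
    for n,(u,v) in (("top",a),("side",b)):
        p,d=ray(n,u,v); d=d/np.linalg.norm(d); M=np.eye(3)-np.outer(d,d); A.append(M);B.append(M@p)
    return np.linalg.lstsq(np.vstack(A),np.hstack(B),rcond=None)[0]
def rel(P):
    "shift of TCP to world P in tool axes"
    s=env.state(); return np.round(s["eef_rot"].T@(np.array(P)-s["ee_pos"]),4)
E
python3 - <<'E'
from h import *
t=cv2.imread("pics/top0.png"); s=cv2.imread("pics/side0.png")
def blob(im,box,f):
    l,tp,r,b=box; c=im[tp:b,l:r].astype(int); m=f(c[...,2],c[...,1],c[...,0]); ys,xs=np.nonzero(m)
    return (xs.mean()+l,ys.mean()+tp,len(xs),xs.min()+l,xs.max()+l,ys.min()+tp,ys.max()+tp)
w=lambda r,g,b:(r>190)&(b>150)
print("dot top",q:=blob(t,(480,282,510,306),w),onz("top",q[0],q[1],.04))
print("dot side",q:=blob(s,(255,403,280,436),w),onz("side",q[0],q[1],.04))
o=lambda r,g,b:(r>120)&(r>b*2.2)
print("cap top",blob(t,(480,282,510,306),o)); print("cap side",blob(s,(255,403,280,440),o))
for q in ((188,198),(361,226),(347,315),(173,290)): print(onz("top",*q,.133))
k=lambda r,g,b:(r+g+b<60)
print("h",q:=blob(t,(200,218,222,276),k),onz("top",q[0],q[1],.147))
print("h",q:=blob(s,(286,178,326,194),k),onz("side",q[0],q[1],.147))
a=cv2.resize(t[190:325,165:370],None,fx=3.5,fy=3.5,interpolation=cv2.INTER_CUBIC); cv2.imwrite("pics/c1.png",a)
E
```

```text
<stdin>:5: RuntimeWarning: Mean of empty slice.
  ret = ret.dtype.type(ret / rcount)
Traceback (most recent call last):
ValueError: zero-size array to reduction operation minimum which has no identity
```

```bash
cat > b.py <<'E'
from h import *
def blob(im,box,f):
    l,tp,r,b=box; c=im[tp:b,l:r].astype(int); m=f(c[...,2],c[...,1],c[...,0]); ys,xs=np.nonzero(m)
    if not len(xs): return None
    return [round(float(v),2) for v in (xs.mean()+l,ys.mean()+tp,len(xs),xs.min()+l,xs.max()+l,ys.min()+tp,ys.max()+tp)]
w=lambda r,g,b:(r>150)&(b>100)&(b*1.6>r)&(r>g+3)
o=lambda r,g,b:(r>100)&(r>b*2)
k=lambda r,g,b:(r+g+b<75)
E
python3 - <<'E'
from b import *
t=cv2.imread("pics/top0.png"); s=cv2.imread("pics/side0.png")
def show(l,n,q,z): print(l,q,q and onz(n,q[0],q[1],z).round(4))
print(t[288:299,488:504,::-1].sum(2)//3)
for d in (.3,): print(t[294,488:504,::-1].tolist())
show("cap","top",blob(t,(480,282,510,306),o),.03)
show("cap","side",blob(s,(255,403,280,440),o),.02)
for q in ((188,198),(361,226),(347,315),(173,290)): print(onz("top",*q,.133).round(4))
show("h","top",blob(t,(200,218,222,276),k),.147)
show("h","side",blob(s,(286,178,326,194),k),.147)
a=cv2.resize(t[190:325,165:370],None,fx=3.5,fy=3.5,interpolation=cv2.INTER_CUBIC); cv2.imwrite("pics/c1.png",a)
E
```

```text
[[ 84  56  46  43  39  35  50  44  43  64  83  91  99 100  98  97]
 [ 39  41  44  51  53  49  59  69  72  70  63  64  84  92  99 100]
 [ 47  47  52  47  52  66  85  97  98  97  94  86  70  73  96 100]
 [ 53  54  63  59  69  86  96  98 106 116 107  98  93  75  85  98]
 [ 46  50  50  60  84  94 100 125 141 152 142 118 100  87  65  91]
 [ 43  54  56  69  90  95 119 160 168 167 168 153 114  97  68  91]
 [ 47  47  56  74  94  95 134 161 165 165 165 169 128  97  72  92]
 [ 52  59  59  71  92  96 121 158 167 165 166 164 128  99  77  93]
 [ 53  65  60  67  90  95 114 149 164 166 168 148 110  97  69  90]
 [ 50  49  55  60  79  95  95 114 145 154 153 122  98  93  68  88]
 [ 44  44  59  58  66  86  95  96  93 102  97  95  91  84 105 116]]
[[83, 42, 18], [83, 42, 17], [98, 50, 21], [126, 66, 30], [156, 87, 40], [160, 88, 37], [158, 131, 113], [163, 161, 160], [165, 165, 166], [165, 165, 165], [164, 165, 166], [166, 170, 173], [162, 121, 102], [162, 91, 40], [126, 65, 25], [102, 92, 84]]
cap [495.74, 294.61, 93.0, 489.0, 502.0, 289.0, 300.0] [ 0.4727 -0.3934  0.03  ]
cap [267.1, 423.06, 268.0, 259.0, 275.0, 411.0, 433.0] [ 0.4734 -0.3964  0.02  ]
[0.661  0.2739 0.133 ]
[ 0.6093 -0.0793  0.133 ]
[ 0.4292 -0.0518  0.133 ]
[0.4746 0.2962 0.133 ]
h [210.85, 246.67, 235.0, 205.0, 218.0, 225.0, 268.0] [0.5613 0.2215 0.147 ]
h [305.29, 185.63, 83.0, 289.0, 321.0, 178.0, 191.0] [0.5632 0.2133 0.147 ]
```

View pics/c1.png

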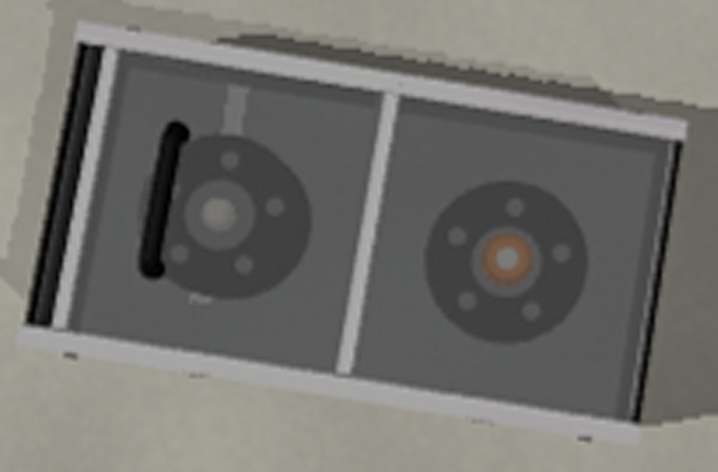

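```bash
cat > fit.py <<'E'
from b import *
from scipy.optimize import least_squares
pts=[("c1",(78,22),(.095,.18,.133)),("c2",(687,122),(.095,-.18,.133)),("c3",(637,443),(-.095,-.18,.133)),("c4",(17,345),(-.095,.18,.133)),
("h",(165,200),(0,.124,.147)),("stud",(218,213),(0,.089,.085)),("ycap",(507,259),(0,-.089,.111))]
C=lambda q:(q[0]/3.5+165-.36,q[1]/3.5+190-.36)
def W(x,l): c,s=np.cos(x[2]),np.sin(x[2]); return np.array([x[0]+c*l[0]-s*l[1],x[1]+s*l[0]+c*l[1],l[2]])
def f(x): return np.concatenate([proj("top",W(x,l))-C(q) for _,q,l in pts])
r=least_squares(f,[.54,.11,-.1],loss="soft_l1"); x=r.x
if __name__=="__main__":
    print(x.round(4),f(x).reshape(-1,2).round(1).tolist())
    print("handle",W(x,(0,.124,.147)),"seat",W(x,(0,.089,.071)),"hside",proj("side",W(x,(0,.124,.147))))
    print("dot",onz("top",497.0,293.4,.04),"cap side check",proj("side",[*onz("top",497.0,293.4,.04)[:2],.02]))
    print("bystanders: float",onz("top",458,241,.04),"turq",onz("top",465,272,.04),"purp",onz("top",467,313,.04))
    yaw=x[2]
    # tool: y down, z = jaw dir along case y
    s=env.state(); R=s["eef_rot"]
    for nm,zd in (("case y",[-np.sin(yaw),np.cos(yaw),0]),("world y",[0,1,0]),("world x",[1,0,0])):
        l=R.T@np.array(zd); a=np.arctan2(l[0],l[2]); print("turn to jaw along",nm,a)
    print("rel handle",rel(W(x,(0,.124,.147))),"caseaxes rel -y",(R.T@W([0,0,yaw],(0,-1,0))))
E
python3 fit.py
```

```text
[ 0.5452  0.1117 -0.1456] [[0.1, -0.0], [0.5, -0.4], [0.7, 0.9], [-0.2, 0.4], [-7.4, -1.2], [-0.3, 0.2], [0.4, -0.1]]
handle [0.56323741 0.23440593 0.147     ] seat [0.55816004 0.19977617 0.071     ] hside [305.12130618 181.14217241]
dot [ 0.47548634 -0.39243768  0.04      ] cap side check [268.26389505 421.12285   ]
bystanders: float [ 0.59078534 -0.3073506   0.04      ] turq [ 0.52183418 -0.32183769  0.04      ] purp [ 0.43176079 -0.3245968   0.04      ]
turn to jaw along case y -0.12516767141639512
turn to jaw along world y -0.2707489761701718
turn to jaw along world x 1.3000473507967827
rel handle [ 0.48    0.1093 -0.2485] caseaxes rel -y [ 1.24841095e-01 -2.09158295e-05 -9.92176749e-01]
```

The handle sits about 14 mm towards −y of the shut position in both cameras, so the door is already slightly open. The handle's local y is about 0.109 m.

```bash
R='{"delta_pos":[0.482,0,-0.263],"turn":-0.125}'; python3 -m inch '[{"delta_pos":[0.482,0,-0.263],"turn":-0.125},{"delta_pos":[0.482,0,-0.263],"turn":-0.125},{"delta_pos":[0.482,0,-0.263],"turn":-0.125},{"delta_pos":[0.482,0,-0.263],"turn":-0.125},{"delta_pos":[0.482,0,-0.263],"turn":-0.125},{"delta_pos":[0.482,0,-0.263],"turn":-0.125},{"delta_pos":[0.482,0,-0.263],"turn":-0.125},{"delta_pos":[0.482,0,-0.263],"turn":-0.125},{"delta_pos":[0.482,0,-0.263],"turn":-0.125},{"delta_pos":[0.482,0,-0.263],"turn":-0.125}]' 0.05
python3 - <<'E'
from fit import *
print(rel(W(x,(0,.109,.157))), env.state()["eef_rot"].round(3).tolist(),env.state()["joint_pos"])
E
```

```text
time: 1.9
ee_pos: [0.5274, 0.2525, 0.2566]
eef_rot: [[0.989, 0.001, 0.145], [-0.145, 0.0, 0.989], [0.001, -1.0, 0.001]]
wrist_force: [0.4, 1.5, 0.1]
finger_gap: 0.05
[ 0.038   0.0996 -0.0277] [[0.989, 0.001, 0.145], [-0.145, 0.0, 0.989], [0.001, -1.0, 0.001]] [ 3.71924640e-01  2.30600278e-01  1.73152494e+00  1.77208085e-04
  1.17867825e+00 -1.05301906e+00]
```

```bash
python3 -m inch '[{"delta_pos":[0.038,0,-0.028]},{"delta_pos":[0.038,0.03,-0.028]},{"delta_pos":[0.038,0.06,-0.028]},{"delta_pos":[0.038,0.06,-0.028]},{"delta_pos":[0.038,0.06,-0.028]}]'
python3 - <<'E'
from fit import *
print(rel(W(x,(0,.109,.157))))
t=read_camera("top");s=read_camera("side")
a=[cv2.resize(i,None,fx=3,fy=3,interpolation=cv2.INTER_CUBIC) for i in (t[190:300,170:300],s[140:250,245:375])]
cv2.imwrite("pics/h1.png",np.hstack(a)[:,:,::-1])
E
```

```text
[ 0.038   0.0996 -0.0277]invalid input at $[0]: expected keys delta_pos, turn
```

View pics/h1.png

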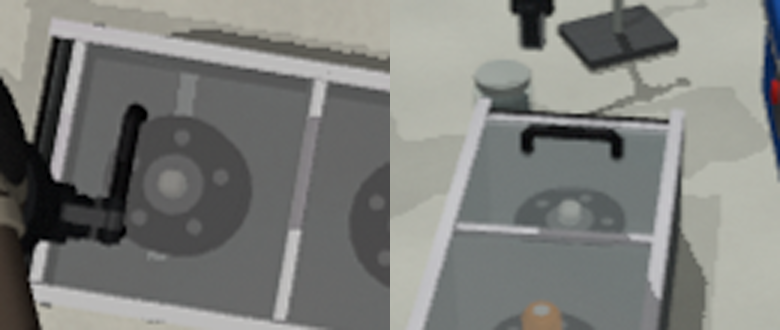

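The move was refused because it needs the "turn" key. The picture shows only the gripper arriving from the left, still short of the handle.

```bash
python3 -m inch '[{"delta_pos":[0.038,0,-0.028],"turn":0},{"delta_pos":[0.038,0.03,-0.028],"turn":0},{"delta_pos":[0.038,0.06,-0.028],"turn":0},{"delta_pos":[0.038,0.06,-0.028],"turn":0},{"delta_pos":[0.038,0.06,-0.028],"turn":0}]'
python3 - <<'E'
from fit import *
print(rel(W(x,(0,.109,.157))))
t=read_camera("top");s=read_camera("side")
a=[cv2.resize(i,None,fx=3,fy=3,interpolation=cv2.INTER_CUBIC) for i in (t[190:300,170:300],s[140:250,245:375])]
cv2.imwrite("pics/h2.png",np.hstack(a)[:,:,::-1])
E
```

```text
time: 2.5
ee_pos: [0.5588, 0.2212, 0.1959]
eef_rot: [[0.989, -0.002, 0.145], [-0.145, -0.0, 0.989], [-0.002, -1.0, -0.001]]
wrist_force: [0.2, 0.4, 0.2]
finger_gap: 0.0504
[ 0.0026  0.0389 -0.0013]
```

View pics/h2.png

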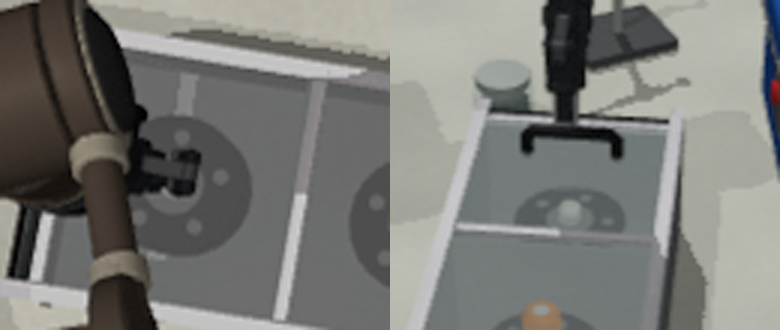

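The gripper is centred on the handle in x, with a finger on each side of it. I'll descend and close.

```bash
python3 -m inch '[{"delta_pos":[0.002,0.02,-0.001],"turn":0},{"delta_pos":[0.002,0.038,-0.001],"turn":0},{"delta_pos":[0.002,0.038,-0.001],"turn":0}]' && python3 -m inch '[{"delta_pos":[0,0,0],"turn":0},{"delta_pos":[0,0,0],"turn":0},{"delta_pos":[0,0,0],"turn":0},{"delta_pos":[0,0,0],"turn":0},{"delta_pos":[0,0,0],"turn":0},{"delta_pos":[0,0,0],"turn":0}]' 0 25
```

```text
time: 2.9
ee_pos: [0.5604, 0.2197, 0.1577]
eef_rot: [[0.989, -0.002, 0.145], [-0.145, -0.001, 0.989], [-0.002, -1.0, -0.001]]
wrist_force: [-1.2, -0.3, -0.2]
finger_gap: 0.0499
time: 3.5
ee_pos: [0.5627, 0.2202, 0.1603]
eef_rot: [[0.989, 0.003, 0.145], [-0.145, 0.001, 0.989], [0.003, -1.0, 0.002]]
wrist_force: [-0.6, 0.7, 6.5]
finger_gap: 0.0108
```

```bash
python3 -m inch '[{"delta_pos":[0,0,-0.01],"turn":0},{"delta_pos":[0,0,-0.03],"turn":0},{"delta_pos":[0,0,-0.05],"turn":0},{"delta_pos":[0,0,-0.07],"turn":0},{"delta_pos":[0,0,-0.09],"turn":0},{"delta_pos":[0,0,-0.11],"turn":0},{"delta_pos":[0,0,-0.13],"turn":0},{"delta_pos":[0,0,-0.145],"turn":0},{"delta_pos":[0,0,-0.15],"turn":0},{"delta_pos":[0,0,-0.15],"turn":0}]' && python3 -m inch '[{"delta_pos":[0,0,-0.004],"turn":0},{"delta_pos":[0,0,-0.008],"turn":0},{"delta_pos":[0,0,-0.010],"turn":0},{"delta_pos":[0,0,-0.012],"turn":0},{"delta_pos":[0,0,-0.012],"turn":0}]'; python3 - <<'E'
from fit import *
s=env.state();d=s["ee_pos"]-W(x,(0,0,0)); print("local y",d@W([0,0,x[2]],(0,1,0)),"open target -.048")
E
```

```text
time: 4.5
ee_pos: [0.5402, 0.0698, 0.1602]
eef_rot: [[0.989, 0.001, 0.146], [-0.146, -0.001, 0.989], [0.002, -1.0, -0.001]]
wrist_force: [-3.5, -0.9, 9.1]
finger_gap: 0.0107
time: 5.0
ee_pos: [0.5393, 0.0635, 0.1602]
eef_rot: [[0.989, 0.004, 0.148], [-0.148, 0.009, 0.989], [0.002, -1.0, 0.01]]
wrist_force: [-0.7, 13.0, 7.2]
finger_gap: 0.0104
local y -0.04856639495909025 open target -.048
```

Against the buffer at local y −0.0486, target −0.048, pushing 13 N. Now release and rise.

```bash
python3 -m inch '[{"delta_pos":[0,0,0.003],"turn":0},{"delta_pos":[0,0,0.003],"turn":0},{"delta_pos":[0,0,0.003],"turn":0},{"delta_pos":[0,0,0.003],"turn":0},{"delta_pos":[0,-0.03,0.003],"turn":0},{"delta_pos":[0,-0.07,0.003],"turn":0},{"delta_pos":[0,-0.11,0.003],"turn":0},{"delta_pos":[0,-0.11,0.003],"turn":0}]' 0.06; python3 - <<'E'
from fit import *
print("to cap, TCP z .20",rel([.4752,-.3930,.2]))
s=env.state()
l=s["eef_rot"].T@np.array([.0463,.0704,0]) # toward turq
print(s["joint_pos"].round(3),"angles of neighbours rel jaw z:",[np.degrees(np.arctan2(*(s["eef_rot"].T@np.array([a,b,0]))[[0,2]])).round() for a,b in ((.0465,.071),(-.0435,.068))])
E
```

```text
time: 5.8
ee_pos: [0.5425, 0.0619, 0.275]
eef_rot: [[0.989, 0.013, 0.146], [-0.146, 0.0, 0.989], [0.013, -1.0, 0.002]]
wrist_force: [1.3, 0.3, -0.2]
finger_gap: 0.0599
to cap, TCP z .20 [-0.0013  0.0741 -0.46  ]
[ 0.034  0.131  1.81  -0.     1.187 -1.39 ] angles of neighbours rel jaw z: [np.float64(25.0), np.float64(-41.0)]
```

```bash
python3 -m inch '[{"delta_pos":[0,0,-0.05],"turn":0},{"delta_pos":[0,0,-0.1],"turn":0},{"delta_pos":[0,0,-0.15],"turn":0},{"delta_pos":[0,0.02,-0.2],"turn":0},{"delta_pos":[0,0.04,-0.245],"turn":0},{"delta_pos":[0,0.06,-0.29],"turn":0},{"delta_pos":[0,0.07,-0.335],"turn":0},{"delta_pos":[-0.001,0.074,-0.38],"turn":0},{"delta_pos":[-0.001,0.074,-0.43],"turn":0},{"delta_pos":[-0.001,0.074,-0.46],"turn":0}]' 0.055 && python3 -m inch '[{"delta_pos":[0,0.05,0],"turn":0},{"delta_pos":[0,0.09,0],"turn":0},{"delta_pos":[0,0.105,0],"turn":0},{"delta_pos":[0,0.105,0],"turn":0}]'
python3 - <<'E'
from fit import *
t=read_camera("top");s=read_camera("side")
print(rel([.4752,-.3930,.032]))
a=[cv2.resize(i,None,fx=3,fy=3,interpolation=cv2.INTER_CUBIC) for i in (t[200:330,400:530],s[320:450,210:340])]
cv2.imwrite("pics/g1.png",np.hstack(a)[:,:,::-1])
E
```

```text
time: 6.8
ee_pos: [0.4688, -0.3962, 0.193]
eef_rot: [[0.989, -0.001, 0.148], [-0.148, -0.0, 0.989], [-0.001, -1.0, -0.001]]
wrist_force: [0.7, -0.1, -0.2]
finger_gap: 0.0548
time: 7.2
ee_pos: [0.468, -0.3908, 0.0856]
eef_rot: [[0.989, -0.006, 0.146], [-0.146, 0.005, 0.989], [-0.006, -1.0, 0.004]]
wrist_force: [0.3, 0.4, 0.7]
finger_gap: 0.0553
[0.0039 0.0581 0.0008]
```

View pics/g1.png

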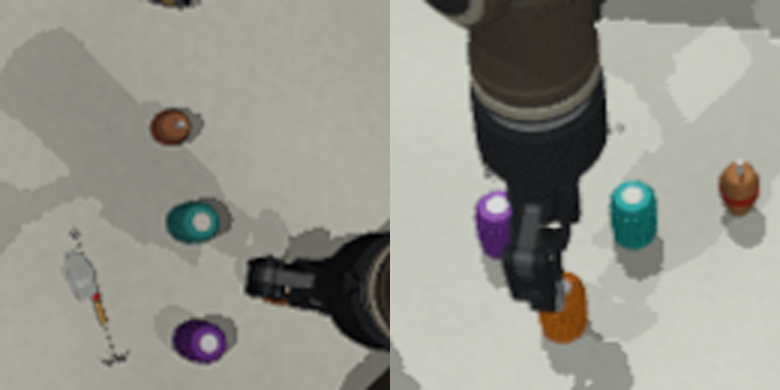

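In the side view the fingers sit a little left of the cap (finger about x = 538, cap centre 565 in the crop), which agrees with the computed +4 to 7 mm correction in x. I'll check once more lower down.

```bash
python3 -m inch '[{"delta_pos":[0.004,0.0,0.001],"turn":0},{"delta_pos":[0.004,0.0,0.001],"turn":0},{"delta_pos":[0.004,0.02,0.001],"turn":0},{"delta_pos":[0.004,0.02,0.001],"turn":0},{"delta_pos":[0.004,0.02,0.001],"turn":0}]'
python3 - <<'E'
from fit import *
t=read_camera("top");s=read_camera("side")
st=env.state();print(st["ee_pos"],st["eef_rot"].round(3).tolist(),rel([.4752,-.3930,.033]))
R=st["eef_rot"]
for i in (0,1,2):print([proj(n,st["ee_pos"]+R@[0,.01,z]).round(1) for z in (-.035,.035) for n in ("side",)])
a=cv2.resize(s[380:450,225:325],None,fx=7,fy=7,interpolation=cv2.INTER_CUBIC)
cv2.imwrite("pics/g2.png",a[:,:,::-1])
E
```

```text
time: 7.8
ee_pos: [0.4748, -0.3922, 0.0699]
eef_rot: [[0.989, 0.0, 0.145], [-0.145, -0.0, 0.989], [0.0, -1.0, -0.0]]
wrist_force: [0.4, 0.6, 0.1]
finger_gap: 0.055
[ 0.47526381 -0.3927998   0.07046651] [[0.989, 0.001, 0.145], [-0.145, -0.001, 0.989], [0.001, -1.0, -0.001]] [-0.0001  0.0375 -0.0002]
[array([263.5, 426.1]), array([270.1, 393.1])]
[array([263.5, 426.1]), array([270.1, 393.1])]
[array([263.5, 426.1]), array([270.1, 393.1])]
```

View pics/g2.png

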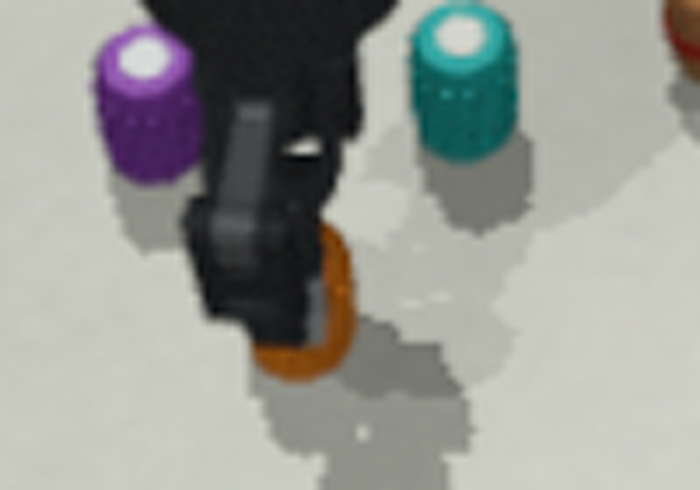

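The cap (crop centre x ≈ 303) lies between the jaws, with the near finger offset left as the jaw yaw predicts. Descend and grip.

```bash
python3 -m inch '[{"delta_pos":[0,0.02,0],"turn":0},{"delta_pos":[0,0.034,0],"turn":0},{"delta_pos":[0,0.0375,0],"turn":0},{"delta_pos":[0,0.0375,0],"turn":0}]' && python3 -m inch '[{"delta_pos":[0,0,0],"turn":0},{"delta_pos":[0,0,0],"turn":0},{"delta_pos":[0,0,0],"turn":0},{"delta_pos":[0,0,0],"turn":0},{"delta_pos":[0,0,0],"turn":0},{"delta_pos":[0,0,0],"turn":0}]' 0 60 && python3 -m inch '[{"delta_pos":[0,-0.01,0],"turn":0},{"delta_pos":[0,-0.05,0],"turn":0},{"delta_pos":[0,-0.1,0],"turn":0},{"delta_pos":[0,-0.15,0],"turn":0},{"delta_pos":[0,-0.2,0],"turn":0},{"delta_pos":[0,-0.2,0],"turn":0},{"delta_pos":[0,-0.2,0],"turn":0}]'
python3 - <<'E'
from fit import *
t=read_camera("top");s=read_camera("side")
st=env.state();R=st["eef_rot"]
print("to seat xy",rel([.5582,.1998,.233]),"cap expected",proj("side",st["ee_pos"]+R@[0,.013,0]),"tip",proj("side",st["ee_pos"]+R@[0,.025,0]))
v,u=proj("side",st["ee_pos"]).astype(int)[::-1]
a=cv2.resize(s[v-50:v+50,u-60:u+60],None,fx=6,fy=6,interpolation=cv2.INTER_CUBIC);print(u-60,v-50)
cv2.imwrite("pics/g3.png",a[:,:,::-1])
E
```

```text
time: 8.3
ee_pos: [0.474, -0.3918, 0.031]
eef_rot: [[0.989, -0.001, 0.145], [-0.145, 0.001, 0.989], [-0.002, -1.0, 0.001]]
wrist_force: [0.4, -0.0, -0.3]
finger_gap: 0.0552
time: 8.9
ee_pos: [0.4753, -0.3929, 0.0327]
eef_rot: [[0.989, 0.001, 0.145], [-0.145, -0.001, 0.989], [0.001, -1.0, -0.001]]
wrist_force: [0.5, -0.7, 5.2]
finger_gap: 0.0284
time: 9.6
ee_pos: [0.4752, -0.3928, 0.234]
eef_rot: [[0.989, 0.003, 0.145], [-0.145, -0.003, 0.989], [0.003, -1.0, -0.002]]
wrist_force: [0.4, 0.7, -0.8]
finger_gap: 0.0285
to seat xy [-0.0021 -0.0016  0.5971] cap expected [260.31776085 355.11150167] tip [260.77223615 359.59289949]
199 300
```

View pics/g3.png

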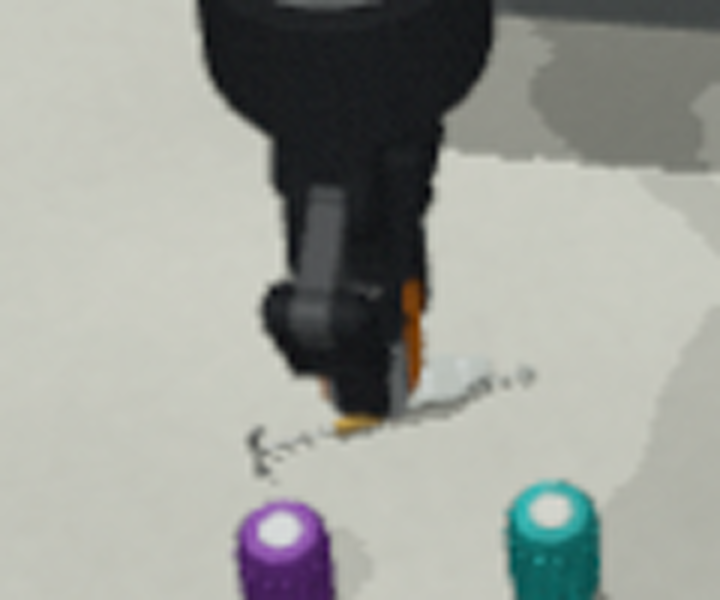

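The orange cap is held upright (crop x 325–425), centre within about 1 px of prediction. Carry it to above the seat.

```bash
python3 -m inch '[{"delta_pos":[0,0,0.03],"turn":0},{"delta_pos":[0,0,0.075],"turn":0},{"delta_pos":[0,0,0.125],"turn":0},{"delta_pos":[0,0,0.175],"turn":0},{"delta_pos":[0,0,0.225],"turn":0},{"delta_pos":[0,0,0.275],"turn":0},{"delta_pos":[0,0,0.325],"turn":0},{"delta_pos":[0,0,0.375],"turn":0},{"delta_pos":[-0.002,0,0.425],"turn":0},{"delta_pos":[-0.002,0,0.475],"turn":0}]' && python3 -m inch '[{"delta_pos":[0,0,0.05],"turn":0},{"delta_pos":[0,0,0.09],"turn":0},{"delta_pos":[0,0,0.115],"turn":0},{"delta_pos":[0,0,0.122],"turn":0},{"delta_pos":[0,0,0.122],"turn":0},{"delta_pos":[0,0.06,0.122],"turn":0},{"delta_pos":[0,0.085,0.122],"turn":0},{"delta_pos":[0,0.085,0.122],"turn":0},{"delta_pos":[0,0.085,0.122],"turn":0}]'
python3 - <<'E'
from b import *
from fit import W,x
t=read_camera("top");s=read_camera("side")
st=env.state();R=st["eef_rot"]; print("rel seat",rel([.5582,.1998,.104+.033-.033]),R.round(3).tolist())
c=st["ee_pos"]+R@[0,.013,0]; u,v=proj("side",c).astype(int); print("cap centre exp",proj("side",c), "seat+8mm exp",proj("side",[.5582,.1998,.079]))
for (n,im) in (("side",s),): print("orange",blob(im[:,:,::-1],(u-20,v-20,u+20,v+20),o))
a=cv2.resize(s[v-40:v+60,u-60:u+60],None,fx=6,fy=6,interpolation=cv2.INTER_CUBIC);print(u-60,v-40)
cv2.imwrite("pics/s1.png",a[:,:,::-1])
E
```

```text
time: 10.7
ee_pos: [0.5395, 0.0798, 0.2289]
eef_rot: [[0.989, -0.006, 0.145], [-0.145, -0.001, 0.989], [-0.006, -1.0, -0.001]]
wrist_force: [0.9, -0.1, 0.2]
finger_gap: 0.0284
time: 11.6
ee_pos: [0.5586, 0.197, 0.1459]
eef_rot: [[0.989, -0.003, 0.147], [-0.147, -0.001, 0.989], [-0.003, -1.0, -0.002]]
wrist_force: [-0.3, -0.7, 0.3]
finger_gap: 0.0286
rel seat [-0.0032  0.0449  0.0012] [[0.989, 0.003, 0.146], [-0.146, 0.001, 0.989], [0.003, -1.0, 0.001]]
cap centre exp [304.71373687 192.44527955] seat+8mm exp [303.93085468 209.59314029]
orange [300.0, 195.92, 12.0, 298.0, 309.0, 192.0, 201.0]
244 152
```

View pics/s1.png

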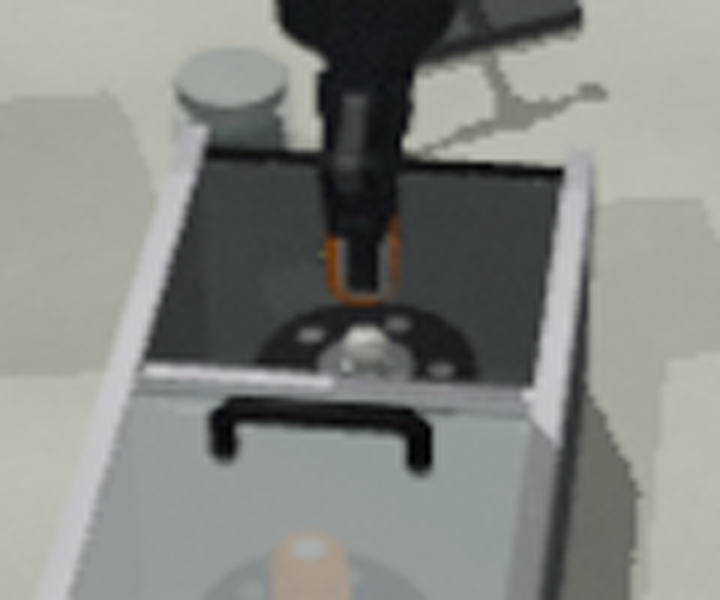

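In the side view the cap's lower end is at crop x ≈ 364 and the stud at x ≈ 366, so they line up in x. The handle and door are at the fully open end. Next check is y, with averaged readings and the top view.

```bash
python3 - <<'E'
from b import *
P=[]
for i in range(8):
    t=read_camera("top"); st=env.state(); P.append(st["ee_pos"])
P=np.array(P); m=P.mean(0); print("mean",m.round(4),P.std(0).round(4))
s=read_camera("side")
print("cap front-bottom edge exp", proj("side",m+[0,-.015,-.033]),"bulb exp",proj("side",[.5582,.1998,.080]))
print("cap top exp in top view",proj("top",m+[0,0,.007]),"orange",blob(t[:,:,::-1],(215,225,250,275),o))
a=[cv2.resize(t[205:285,185:265],None,fx=5,fy=5,interpolation=cv2.INTER_CUBIC),cv2.resize(s[170:230,275:335],(400,400),interpolation=cv2.INTER_CUBIC)]
cv2.imwrite("pics/s2.png",np.hstack(a)[:,:,::-1])
E
```

```text
mean [0.5606 0.1987 0.1486] [0.0006 0.0001 0.0007]
cap front-bottom edge exp [304.76937464 201.99268259] bulb exp [303.92495361 209.29335015]
cap top exp in top view [221.65487773 246.8276123 ] orange None
```

View pics/s2.png

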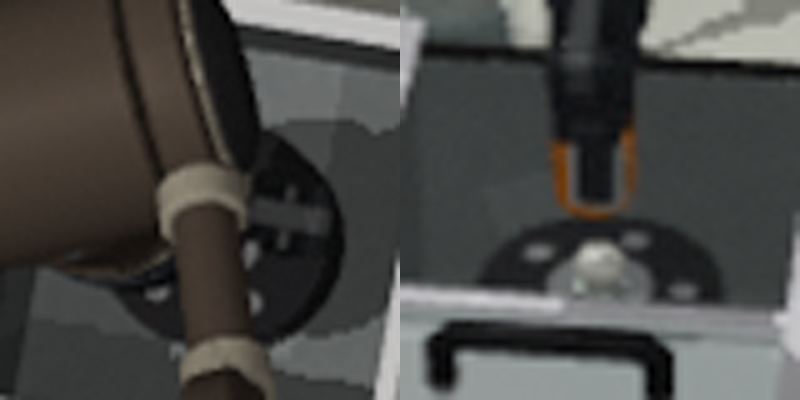

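```bash
python3 -m inch '[{"delta_pos":[0,0,0.002],"turn":0},{"delta_pos":[0,0.01,0.002],"turn":0},{"delta_pos":[0,0.02,0.002],"turn":0},{"delta_pos":[0,0.026,0.002],"turn":0},{"delta_pos":[0,0.026,0.002],"turn":0},{"delta_pos":[0,0.026,0.002],"turn":0}]'
python3 - <<'E'
from b import *
P=[]
for i in range(4):
    s=read_camera("side"); st=env.state(); P.append(st["ee_pos"])
m=np.mean(P,0); print("mean",m.round(4),st["wrist_force"].round(1))
print("cap front-bottom edge exp", proj("side",m+[0,-.015,-.033]),"bulb widest",proj("side",[.5582,.1998,.080]),"shoulder",proj("side",[.5582,.1998,.071]))
a=cv2.resize(s[180:230,275:335],None,fx=12,fy=12,interpolation=cv2.INTER_CUBIC)
cv2.imwrite("pics/s3.png",np.clip(a[:,:,::-1]*1.4,0,255))
E
```

```text
time: 12.75
ee_pos: [0.5593, 0.2005, 0.1202]
eef_rot: [[0.989, -0.001, 0.145], [-0.145, -0.0, 0.989], [-0.001, -1.0, -0.0]]
wrist_force: [0.2, -0.2, -1.0]
finger_gap: 0.0287
mean [0.5596 0.2006 0.1207] [ 0.5 -0.3  0.2]
cap front-bottom edge exp [304.53613908 210.14255393] bulb widest [303.92495361 209.29335015] shoulder [303.97787921 211.98211096][ WARN:0@2.550] global loadsave.cpp:1063 imwrite_ Unsupported depth image for selected encoder is fallbacked to CV_8U.
```

View pics/s3.png

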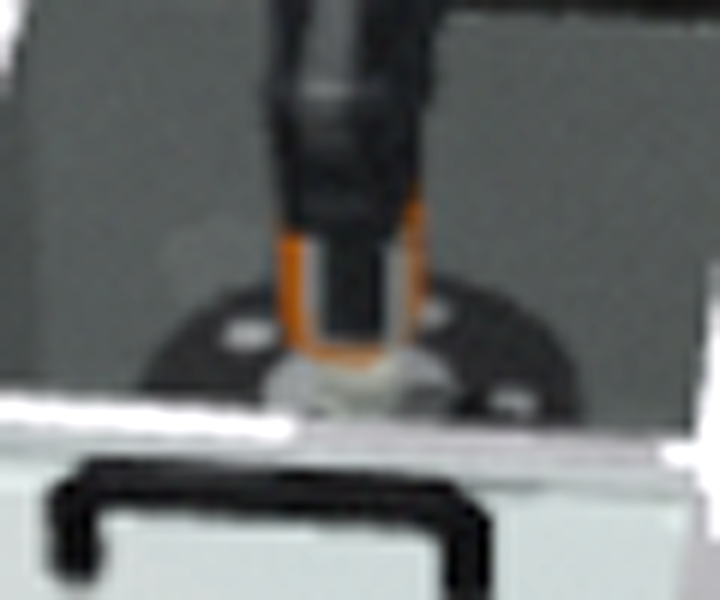

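The cap (centre x ≈ 351) is just above the stud (≈ 358), so I'll shift it +1 mm in x. Then lower it slowly.

```bash
python3 -m inch '[{"delta_pos":[0.001,0,0],"turn":0},{"delta_pos":[0.001,0.002,0],"turn":0},{"delta_pos":[0.001,0.004,0],"turn":0},{"delta_pos":[0.001,0.006,0],"turn":0},{"delta_pos":[0.001,0.007,0],"turn":0},{"delta_pos":[0.001,0.007,0],"turn":0}]'; python3 -m inch '[{"delta_pos":[0,0.001,0],"turn":0},{"delta_pos":[0,0.002,0],"turn":0},{"delta_pos":[0,0.002,0],"turn":0}]'
```

```text
time: 13.55
ee_pos: [0.5616, 0.1997, 0.1162]
eef_rot: [[0.989, 0.001, 0.145], [-0.145, -0.002, 0.989], [0.002, -1.0, -0.001]]
wrist_force: [-3.0, -3.5, 11.4]
finger_gap: 0.0288
time: 13.85
ee_pos: [0.5619, 0.1997, 0.1153]
eef_rot: [[0.989, 0.002, 0.145], [-0.145, -0.002, 0.989], [0.002, -1.0, -0.001]]
wrist_force: [-4.1, -3.7, 15.9]
finger_gap: 0.0287
```

Contact at the expected height, but with a lateral reaction towards −x and −y. Back off a little, recentre, and press again.

```bash
python3 -m inch '[{"delta_pos":[0,-0.005,0],"turn":0},{"delta_pos":[-0.0015,-0.005,-0.002],"turn":0},{"delta_pos":[-0.0015,-0.002,-0.002],"turn":0},{"delta_pos":[-0.0015,-0.001,-0.002],"turn":0},{"delta_pos":[-0.0015,0,-0.002],"turn":0},{"delta_pos":[-0.0015,0,-0.002],"turn":0},{"delta_pos":[-0.0015,0,-0.002],"turn":0}]'; python3 -m inch '[{"delta_pos":[0,0.001,0],"turn":0},{"delta_pos":[0,0.001,0],"turn":0}]'
```

```text
time: 14.55
ee_pos: [0.5614, 0.1993, 0.1152]
eef_rot: [[0.989, 0.005, 0.145], [-0.145, 0.001, 0.989], [0.005, -1.0, 0.002]]
wrist_force: [-2.2, -0.9, 15.4]
finger_gap: 0.0284
time: 14.75
ee_pos: [0.5614, 0.1992, 0.1143]
eef_rot: [[0.989, 0.005, 0.145], [-0.145, 0.001, 0.989], [0.005, -1.0, 0.002]]
wrist_force: [-1.7, -1.3, 14.9]
finger_gap: 0.0289
```

```bash
python3 -m inch '[{"delta_pos":[-0.0006,0.001,-0.0005],"turn":0},{"delta_pos":[-0.0006,0.002,-0.0005],"turn":0},{"delta_pos":[-0.0006,0.002,-0.0005],"turn":0}]'; python3 -m inch '[{"delta_pos":[0,0.001,0],"turn":0},{"delta_pos":[0,0.002,0],"turn":0},{"delta_pos":[0,0.002,0],"turn":0}]'
```

```text
time: 15.05
ee_pos: [0.5611, 0.1991, 0.1123]
eef_rot: [[0.989, 0.006, 0.145], [-0.145, 0.002, 0.989], [0.006, -1.0, 0.003]]
wrist_force: [-1.1, -1.1, 14.7]
finger_gap: 0.0289
time: 15.35
ee_pos: [0.5611, 0.1991, 0.1106]
eef_rot: [[0.989, 0.006, 0.145], [-0.145, 0.002, 0.989], [0.006, -1.0, 0.003]]
wrist_force: [-1.4, -1.4, 15.6]
finger_gap: 0.0285
```

```bash
python3 -m inch '[{"delta_pos":[0,0.001,0],"turn":0},{"delta_pos":[0,0.002,0],"turn":0},{"delta_pos":[0,0.002,0],"turn":0}]'; python3 -m inch '[{"delta_pos":[0,0.001,0],"turn":0},{"delta_pos":[0,0.001,0],"turn":0},{"delta_pos":[0,0.001,0],"turn":0}]'
```

```text
time: 15.65
ee_pos: [0.5598, 0.1986, 0.1038]
eef_rot: [[0.989, 0.005, 0.145], [-0.145, 0.001, 0.989], [0.004, -1.0, 0.002]]
wrist_force: [5.6, 1.1, -4.3]
finger_gap: 0.0286
time: 15.95
ee_pos: [0.5598, 0.1986, 0.1037]
eef_rot: [[0.989, 0.004, 0.145], [-0.145, 0.001, 0.989], [0.004, -1.0, 0.002]]
wrist_force: [5.9, 0.7, -0.6]
finger_gap: 0.0284
```

It clicked: TCP is at 0.1037, with 0.104 expected for home. Now lean in to about 10 N and relieve the side load.

```bash
python3 -m inch '[{"delta_pos":[0.0005,0.001,0],"turn":0},{"delta_pos":[0.001,0.002,0],"turn":0},{"delta_pos":[0.0015,0.0025,0],"turn":0},{"delta_pos":[0.0015,0.0025,0],"turn":0},{"delta_pos":[0.0015,0.0025,0],"turn":0}]'; python3 - <<'E'
from h import *
F=[]
for i in range(6): s=read_camera("side"); st=env.state(); F.append(np.r_[st["wrist_force"],st["ee_pos"]])
print(np.mean(F,0).round(4))
E
```

```text
time: 16.45
ee_pos: [0.5601, 0.1986, 0.1036]
eef_rot: [[0.989, 0.0, 0.145], [-0.145, 0.001, 0.989], [0.0, -1.0, 0.001]]
wrist_force: [-1.0, 1.3, 12.8]
finger_gap: 0.0286
[-1.5817  0.0904 12.9802  0.5601  0.1986  0.1035]
```

```bash
python3 -m inch '[{"delta_pos":[-0.0003,-0.0005,0],"turn":0},{"delta_pos":[-0.0003,-0.0005,0],"turn":0},{"delta_pos":[-0.0003,-0.0005,0],"turn":0}]'; python3 - <<'E'
from h import *
F=[]
for i in range(6): s=read_camera("side"); st=env.state(); F.append(np.r_[st["wrist_force"],st["ee_pos"]])
print(np.mean(F,0).round(4))
cv2.imwrite("pics/f.png",cv2.resize(s[150:270,240:360],None,fx=5,fy=5,interpolation=cv2.INTER_CUBIC)[:,:,::-1])
E
```

```text
time: 17.05
ee_pos: [0.5601, 0.1986, 0.1036]
eef_rot: [[0.989, 0.001, 0.145], [-0.145, 0.001, 0.989], [0.001, -1.0, 0.001]]
wrist_force: [-0.8, 0.5, 10.6]
finger_gap: 0.0286
[-0.0372  0.6485 10.2486  0.56    0.1986  0.1036]
```

View pics/f.png

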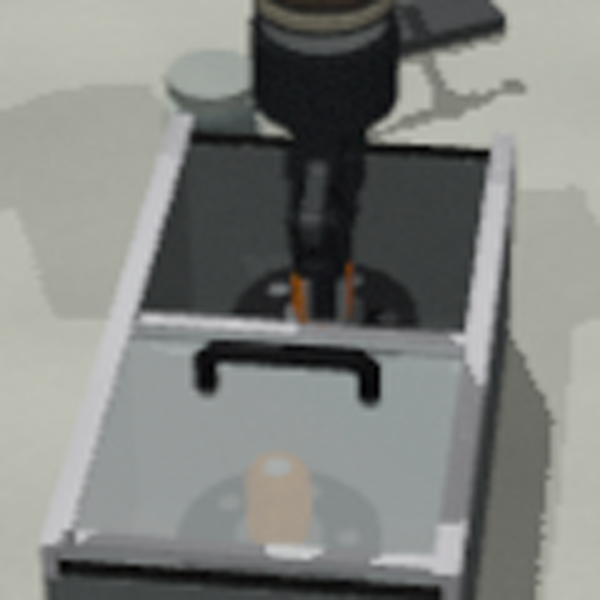

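The cap is down on the spindle and held (crop about x 325, y 295). The door is fully open with its handle at about (288,360), and the push is 10.2 N.

```bash
python3 -c "from bench import job_done; print(job_done())"
```

```text
the job is handed in; nothing more can be done
None
```

The orange cap is home on the green spool's spindle, and the arm is still holding it and pressing down with about 10 N. The door is fully open. I handed the job in at about 17 s of the 64 s allowed.

- **Door:** I pinched the handle and slid the door until it met the buffer at about 13 N. The handle was then at −48.6 mm against the expected −48 mm. The door had started about 14 mm open rather than shut, which made no difference.
- **Cap:** I picked the orange cap off the shelf and left the purple and turquoise look-alikes alone. The first contact with the stud was 1–2 mm off-centre, with a side load of about 4 N. I backed off, recentred and pressed again.
- **Click:** Resistance held at about 15 N, then vanished, and the gripper dropped to 103.7 mm, against 104 mm for a fully seated cap.
- **Last checks:** The averaged push was 10.2 N down, with side loads under 1 N and the grip unchanged at 28.6 mm. The final picture shows the cap seated and the door open.

**Not confirmed:** The top camera could not see the cap behind the arm, so seating rests on the force drop, the height and the side view. I took no final picture of the float, spinner and headlamp. I never went near them, and the jar looks unmoved in the last view.

One move was refused early on because I left out its "turn" value. Nothing moved, and I sent it again correctly.

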